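# Seat two rubber buffers in a block with a draw press and hold the pressure

### The arm

A 7-joint arm with a two-finger parallel gripper is mounted at the origin on a cart in front of the work surface, level with it; the furniture and walls round the work are solid. World frame = base frame: x ahead of the robot, y to its left, z up, the work surface at z = 0. Lengths are in m, angles in rad, forces in N, time in s.
With the tool pointing down it reaches from about 0.4 to 0.9 m from the base axis. Payload 5.6 kg.
Tool frame: the origin (TCP) lies midway between the tips of the shut fingers; the grasp point (between the pads) lies 19 mm behind it; z points along the fingers, y is the line along which they close (so a half turn about z gives the same grasp; the last joint's range is limited). The gripper opens to 92 mm and grips with 3 to 60 N. Pads are 20 mm wide; open, the fingers measure 128 mm over their backs; the gripper's body (75 mm by 189 mm) begins 69 mm behind the grasp point.
Start: joints at [1.21, 0.468, -0.012, 1.603, 0.006, 1.071, -0.056], TCP at [0.203, -0.617, 0.215] pointing down, gripper open.
Joint ranges: [-2.53, 2.53], [-0.31, 2.02], [-1.57, 1.55], [0.28, 2.44], [-1.29, 4.43], [0.15, 1.84], [-2.92, 2.92]. Speed limits (rad/s): [2.57, 2.57, 3.14, 3.14, 3.14, 3.14, 3.14].

### API

Orientations are given as a 3x3 rotation matrix whose columns are the frame's x, y, z axes.
In Python, from station import env, effector, solver, viewer, workorder, search_frame, tip_of gives the robot as it stands. Calls block until the motion is done:
- env.reach(position, orientation): joint-space move of the TCP to a pose.
- env.movel(position, frame=None, rate=0.15): straight line of the TCP; frame=None keeps the orientation; rate is the mean speed in m/s.
- env.goto_joints(angles): joint-space move.
- effector.release() and effector.grasp(squeeze=None): open the fingers fully, or close them until they stop; squeeze is the grip in N (None keeps the last).
- env.pause(seconds).
- solver.inverse_kinematics(position, orientation): joint angles nearest the present ones, or None.
- env.sense(): the state.
- viewer.read_camera(name): name is "side" or "top"; returns (picture, depth): 420x560x3 uint8, red, green, blue; 420x560 float32, m along the optical axis (not along the pixel's ray), 0 where there is no reading.
- viewer.camera_info(name): a dict with "intrinsics" (3x3 intrinsics, pixels), "dist_coeffs" ([k1, k2, p1, p2, k3] as OpenCV has them; the pictures are not rectified), "eye" and "rotation" of the camera in the world. Camera axes: x right, y up, looking along -z (the intrinsics and any distortion apply to the point x, -y, -z); pixel columns grow to the right and rows downward; lengths in m; the calibration is good to about 2 mm. A picture is of the moment at which its call begins. camera_info takes no time and is no camera call.
A pose or a line that the arm cannot do raises env.PlanningError and nothing moves.
- workorder.finish_job(): hands the job in; it is judged then, once.
Trained networks look in the newest picture that a camera, given by its name, has taken for a name from the list of things; names that differ only in an ending like _2 or _b are one class to them, and where a whole thing is asked for, a point or a joint stands for the part that bears it (a point fixed in the world has none). Each returns a list of dicts, best first, with "score" (0 to 1); they miss things now and then, are a little off and sometimes report something else, mostly with a low value. They report only what shows in the picture. A call takes as long as a camera call.
- search_frame(camera, name): "at" ([x, y, z] in m, in world coordinates, good to about 4 mm: the middle of the surface that is visible of it).
- tip_of(camera, name): "at" ([x, y, z] in m, in world coordinates, good to about 4 mm: a listed point, or the origin of a listed thing).
The state is a dict: "t": time; "joint_positions": joint angles; "joint_velocities": joint speeds; "tau": joint torques, N m; "ee_pos": TCP position; "tcp_rot": TCP orientation; "wrist_force": force on the tool from outside, world axes, zero at the start; "moment": the same for the moment, N m; "gripper_width": finger opening in m; "grasp_force": force on a finger pad.
Only numpy, scipy, OpenCV 4.12 (cv2) and the standard library are available. Lean on these libraries where they do the work, as an engineer would, in place of code of your own. Each camera call takes 0.05 s, during which the arm holds its last target. There are 200 camera calls.

### The job

The wooden block stands in the draw press with one of its two rubber buffers facing the press's round shoe. Pull the handle out until its pointers stand on the line engraved across the base plate, so that the shoe pushes this buffer home, and let the handle go back; then give the block a quarter turn in its nest so that the other buffer faces the shoe, and pull the handle out to the line once more. Finish while still holding the handle on the line: the pressure has to stay on while I tighten the screw in the top of the block; leave the screwdriver, the parts bin and the tape roll where they are.

Things in the scene. Friction and masses are not known exactly. Their poses are not given: they have to be found in the camera images.
- press: Draw press, fixed to the table: aluminium base plate 265 x 134 x 10 mm. Origin on the table surface, 135 mm from the plate's handle end and midway across it; z up, x along the plate away from the handle (which is pulled towards -x), y across it. The block stands between an upright bracket (handle side) and the shoe.
- nest (a point): Middle of the nest on the base plate's top (press x = 20 mm, 10 mm over the table), axes as the press; the block's origin belongs here. Low lips (tops 16 mm over the table) stand round the block's foot at nest y = +-27 and x = +27 mm, the bracket at x = -25 mm: the block has 2 mm play to each lip.
- bracket (a point): Middle of the top edge of the bent steel bracket (8 mm thick, 124 mm wide upright leg), 38 mm over the table; the shoe presses the block against it. On its handle side two spring barrels reach 45 mm out and 39 mm high; two 8 mm draw rods pass the block at press y = +-52 mm, 30 mm over the table.
- mark (a point): A point on the engraved line, near the plate's +y edge (press x = -114 mm); axes as the press. The line is dark, 2 mm wide and runs straight across the plate under the handle.
- pointer (a point): Tip of the pointer at the +y end of the handle's foot bar, just over the base plate (another is at the -y end). It is 34 mm from the line with the handle home and moves towards -x as the handle is pulled; axes as the press.
- drawbar: The moving slide: handle, foot bar, two rods and cross head. Its frame is the press's at home and slides along -x: 34 mm to the line, 45 mm to the end stop. Springs pull it home: 4 N at home, 8 N on the line. The shoe's spring adds about 10 N on the line when it bears on a seated buffer, so holding there takes about 18 N. Let go, it runs home by itself.
- grip (a point): Centre of the pull handle: a black round bar, 15 mm thick, 56 mm long along the press's y, between two uprights, 66 mm over the table; free above and on both sides (block 67 mm away at home). Below it is the foot bar, its top 37 mm over the table.
- shoe: Round steel shoe, 20 mm across, on a spring plunger (2 N preload and 1 N per mm, 14 mm travel) in the cross head; it moves towards the block (-x) as the handle is pulled. This frame coincides with the press's at home.
- shoe_face (a point): Centre of the shoe's pressing face, 30 mm over the table: at home 32 mm from the block's side, 20 mm from a buffer that stands out fully. Top of shoe and cross head: 43 mm over the table.
- block: Loose wooden block 50 x 50 mm, 72 mm high, about 0.15 kg, a screw in its top. Origin at the centre of its underside, z up. Buffers sit in its +x and +y faces, 20 mm up. It starts in the nest, axes as the press's, +x face to the shoe; a quarter turn clockwise from above brings +y to the shoe. Take it by two sides in the upper 30 mm; lift it 35 mm or more to turn it clear of the bracket.
- buffer_first (a joint): How far the buffer in the +x face is pushed in, in m: 0 = stands out 12 mm with 6 mm of its white stem bare, 0.006 = home, the 18 mm wide rubber head against the wood. It starts at 0 to 0.001. Stiff fit: moves at 3 N and stays where it is.
- buffer_first_tip (a point): Front centre of that buffer's head.
- buffer_second (a joint): The same for the buffer in the +y face.
- buffer_second_tip (a point): Front centre of the second buffer's head.
- screwdriver: Screwdriver, 198 mm long, lying on the table beyond the handle end of the press. Bystander; origin under its middle.
- parts_bin: Open parts bin, 130 x 107 x 62 mm, with small dark parts. Bystander; origin under its middle.
- tape: Small white roll of tape lying flat, 59 mm across, 24 mm high. Bystander; origin under its middle.

How it is judged:
On the way, in this order (a step that is already met when the one before it is completed fails the run):
1. the first buffer is pushed home, with the pointers on the line and the shoe pressing on the block in its nest (value of joint buffer_first above 0.0052 m and x of pointer in the frame of mark between -0.003 and 0.003 m and x of buffer_first_tip in the frame of nest above 0.025 m and y of buffer_first_tip in the frame of nest between -0.009 and 0.009 m and contact force between shoe and block above 3 N), for 0.2 s.
2. the handle is back home and the block stands in the nest again, the second buffer facing the shoe (x of pointer in the frame of mark above 0.028 m and horizontal distance between block and nest below 0.006 m and height (world z) of block between 0.008 and 0.013 m and angle between block's own z axis and vertical below 0.05 rad and x of buffer_second_tip in the frame of nest above 0.025 m and y of buffer_second_tip in the frame of nest between -0.009 and 0.009 m), for 0.2 s.
At the end, for the whole second after the job is handed in: The gripper holds the handle, pointers within 3 mm of the line and at rest; the shoe presses with over 4 N on the block, upright in the nest (6 mm), second buffer facing the shoe; both buffers are in at least 5.2 of 6 mm; the robot does not touch the block (value of joint each of buffer_first, buffer_second above 0.0052 m and x of pointer in the frame of mark between -0.003 and 0.003 m and horizontal distance between block and nest below 0.006 m and height (world z) of block between 0.008 and 0.013 m and angle between block's own z axis and vertical below 0.05 rad and x of buffer_second_tip in the frame of nest above 0.025 m and y of buffer_second_tip in the frame of nest between -0.009 and 0.009 m and contact force between shoe and block above 4 N and contact force between the fingers and drawbar above 3 N and contact force between the arm and block below 0.2 N and linear speed of drawbar below 0.01 m/s); the arm keeps its last pose, push and grip.
It fails at once if the screwdriver is pushed more than 25 mm from its place or tipped (distance of screwdriver from where it was at the start of the episode above 0.025 m or angle between screwdriver's own z axis and vertical above 0.3 rad).
It fails at once if the parts bin is pushed more than 25 mm from its place or tipped (distance of parts_bin from where it was at the start of the episode above 0.025 m or angle between parts_bin's own z axis and vertical above 0.3 rad).
It fails at once if the tape roll is pushed more than 25 mm from its place or tipped (distance of tape from where it was at the start of the episode above 0.025 m or angle between tape's own z axis and vertical above 0.3 rad).
It also fails if it takes over 62 s, if anything falls off the work surface, if the arm or the gripper's body presses on something with over 40 N, if the wrist force passes 120 N, or if a joint passes its speed limit or range.

## Working session

There is one attempt and no reset: what is moved stays moved. The work goes in short steps, each a Python script; the robot and the scene stay as the last script left them, time stands still between calls to the robot, and variables do not carry over. Pictures are saved under pics/ and viewed, at most 10 in all, crops included, and the job is handed in when it is done.

```bash
mkdir -p pics; ls; python3 - <<'E'
from station import *
import cv2, numpy as np
for c in ("top","side"):
    p,d=viewer.read_camera(c); cv2.imwrite(f"pics/{c}0.png",p[:,:,::-1])
    print(c,viewer.camera_info(c)["eye"])
    for n in ("press","nest","bracket","mark","pointer","grip","shoe_face","block","buffer_first_tip","buffer_second_tip","screwdriver","parts_bin","tape"):
        r=tip_of(c,n)
        print(n,[(np.round(x["at"],3).tolist(),round(x["score"],2)) for x in r[:2]])
s=env.sense();print(s["t"],s["tcp_rot"],s["gripper_width"],s["wrist_force"])
E
```

```text
pics
top [ 0.30596633 -0.10955809  1.45040358]
press [([0.53, -0.154, 0.003], 0.85)]
nest [([0.54, -0.134, 0.011], 0.89)]
bracket [([0.532, -0.162, 0.041], 0.87)]
mark [([0.422, -0.227, 0.008], 0.87), ([0.565, -0.082, 0.029], 0.45)]
pointer [([0.446, -0.197, 0.004], 0.73)]
grip [([0.502, -0.229, 0.066], 0.93)]
shoe_face [([0.565, -0.084, 0.028], 0.38)]
block [([0.54, -0.134, 0.009], 0.74)]
buffer_first_tip [([0.392, -0.362, 0.0], 0.68), ([0.64, 0.137, 0.003], 0.4)]
buffer_second_tip [([0.511, -0.119, 0.029], 0.35)]
screwdriver [([0.393, -0.365, -0.0], 0.59)]
parts_bin [([0.638, 0.139, 0.001], 0.56)]
tape [([0.751, 0.078, -0.004], 0.67)]
side [0.50498291 1.03135828 0.91796325]
press [([0.634, 0.137, -0.004], 0.51)]
nest [([0.539, -0.135, 0.013], 0.84), ([0.501, -0.227, 0.067], 0.24)]
bracket [([0.529, -0.16, 0.037], 0.93), ([0.543, -0.131, 0.009], 0.29)]
mark [([0.425, -0.234, 0.01], 0.59), ([0.396, -0.362, 0.005], 0.49)]
pointer [([0.44, -0.199, 0.012], 0.8), ([0.566, -0.08, 0.029], 0.42)]
grip [([0.498, -0.225, 0.067], 0.87)]
shoe_face [([0.566, -0.083, 0.029], 0.56)]
block [([0.542, -0.133, 0.008], 0.83), ([0.498, -0.224, 0.066], 0.18)]
buffer_first_tip [([0.558, -0.096, 0.029], 0.42)]
buffer_second_tip [([0.515, -0.119, 0.03], 0.51), ([0.636, 0.139, -0.003], 0.44)]
screwdriver [([0.391, -0.363, 0.002], 0.88)]
parts_bin [([0.637, 0.137, 0.0], 0.98)]
tape [([0.751, 0.083, 0.003], 0.62), ([0.54, -0.132, 0.009], 0.18)]
1.4 [[ 9.49950307e-01  3.12401043e-01 -4.05612898e-05]
 [ 3.12401044e-01 -9.49950308e-01  8.18824112e-06]
 [-3.59731947e-05 -2.04498115e-05 -9.99999999e-01]] 0.09207460182452275 [-0.08808872 -0.27296394 -0.53382449]
```

```bash
cat > fit.py <<'E'
import numpy as np
M=np.array([[20,0],[-9,0],[-80,0],[77,0],[20,0],[65,0],[20,37]])/1e3
W=np.array([[.5397,-.1345],[.5305,-.161],[.500,-.227],[.5655,-.0835],[.541,-.1335],[.558,-.096],[.513,-.119]])
m,w=M-M.mean(0),W-W.mean(0)
a=np.arctan2((m[:,0]*w[:,1]-m[:,1]*w[:,0]).sum(),(m*w).sum())
R=np.array([[np.cos(a),-np.sin(a)],[np.sin(a),np.cos(a)]])
o=W.mean(0)-R@M.mean(0)
if __name__=="__main__":
    print(np.degrees(a),o); print(np.round((W-(M@R.T+o))*1e3,1))
    for p in ([.4235,-.2305],[.443,-.198],[.392,-.363]): print((np.array(p)-o)@R)
E
python3 fit.py
```

```text
65.43248281403314 [ 0.53348128 -0.15323624]
[[-2.1  0.5]
 [ 0.8  0.4]
 [-0.2 -1. ]
 [ 0.  -0.3]
 [-0.8  1.5]
 [-2.5 -1.9]
 [ 4.9  0.7]]
[-0.11599562  0.06790131]
[-0.07833036  0.06367897]
[-0.24959727  0.04146078]
```

View pics/top0.png

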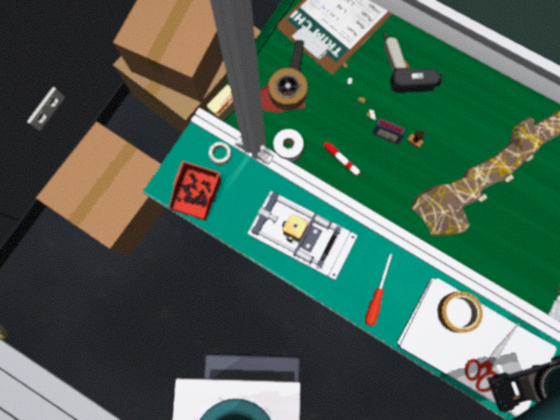

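View pics/side0.png

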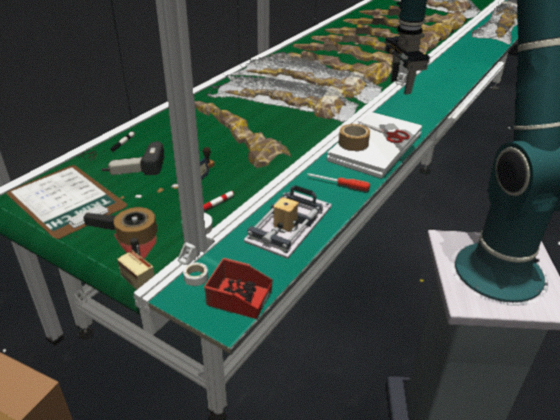

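The top view shows the press at (300,235), with the handle towards the screwdriver at (380,290), the bin at (195,190) and the tape at (220,152). The side view shows the block at (287,210) and the handle at (302,195). Both agree with the network fit, a yaw of about 65.4°.

```bash
cat > h.py <<'E'
from station import *
import numpy as np
from fit import a,R,o
o=o+np.array([-.0005,0])
def rot(deg):   # tool down, tool y at deg in press frame
    t=a+np.radians(deg); return np.array([[-np.sin(t),np.cos(t),0],[np.cos(t),np.sin(t),0],[0,0,-1.]])
def P(x,y,z): return np.r_[R@np.array([x,y])/1e3+o,z/1e3]
def st(tag=""):
    s=env.sense(); p=(s["ee_pos"][:2]-o)@R*1e3; f=s["wrist_force"]
    print(tag,"t%.2f"%s["t"],"press xyz",np.round([*p,s["ee_pos"][2]*1e3],1),"F",np.round([*(f[:2]@R),f[2]],1),"w%.1f g%.1f"%(s["gripper_width"]*1e3,s["grasp_force"])); return p,f[:2]@R
ROT=rot
E
sed -i 's/\[np.cos(t),np.sin(t),0\]/[np.cos(t),np.sin(t),0]/' h.py
python3 - <<'E'
from h import *
t=rot(180); print(np.round(t,2),np.linalg.det(t), np.round(R,2))
for ang in (180,-90,90,0):
    for p in (P(-80,0,47),P(20,0,51)):
        q=solver.inverse_kinematics(p,rot(ang)); print(ang,None if q is None else np.round(q,2))
E
```

```text
[[ 0.91 -0.42  0.  ]
 [-0.42 -0.91  0.  ]
 [ 0.    0.   -1.  ]] 1.0 [[ 0.42 -0.91]
 [ 0.91  0.42]]
180 [ 0.39  0.53 -0.03  1.96  0.03  0.64 -1.66]
180 [ 0.25  0.54 -0.08  1.94  0.07  0.67 -1.87]
-90 [ 0.64  0.57 -0.35  1.95  0.3   0.68 -0.32]
-90 [ 0.53  0.59 -0.44  1.92  0.37  0.71 -0.56]
90 [-0.52  1.06  1.33  2.02 -1.18  1.16 -2.21]
90 [ 1.06  1.09 -1.34  1.89  1.16  1.22  2.02]
0 [ 0.79  0.61 -0.55  1.94  0.47  0.72  1.11]
0 [ 0.65  0.63 -0.61  1.91  0.52  0.76  0.89]
```

```bash
python3 - <<'E'
from h import *
r=rot(180)
env.reach(P(-80,0,150),r); st("above")
env.movel(P(-80,0,47),r,rate=.12); st("down")
effector.grasp(30); p,_=st("grip")
for d in (1,2,3):
    env.movel(P(p[0]+d,p[1],47),r,rate=.03); st(d)
    if st()[1][0]<-8: break
import cv2
im,_=viewer.read_camera("side"); cv2.imwrite("pics/s1.png",cv2.resize(im[150:270,220:380,::-1],None,fx=5,fy=5,interpolation=2))
E
```

```text
above t3.20 press xyz [-81.1  -0.3 150.2] F [-0.3 -0.5  0.1] w91.9 g0.0
down t4.21 press xyz [-80.   -0.6  47.6] F [ 0.2 -0.1  0.1] w91.9 g0.0
grip t5.37 press xyz [-80.5   0.   47. ] F [-2.  -0.4  0.4] w14.2 g30.0
1 t5.62 press xyz [-80.4   0.   47. ] F [-3.8  0.3 -0.7] w14.1 g30.0
 t5.62 press xyz [-80.4   0.   47. ] F [-3.8  0.3 -0.7] w14.1 g30.0
2 t5.87 press xyz [-80.4   0.   47. ] F [-7.4 -0.3  0.4] w14.1 g30.0
 t5.87 press xyz [-80.4   0.   47. ] F [-7.4 -0.3  0.4] w14.1 g30.0
3 t6.12 press xyz [-80.4   0.1  46.9] F [-9.9 -0.7 -0.3] w14.0 g30.0
 t6.12 press xyz [-80.4   0.1  46.9] F [-9.9 -0.7 -0.3] w14.0 g30.0
```

View pics/s1.png

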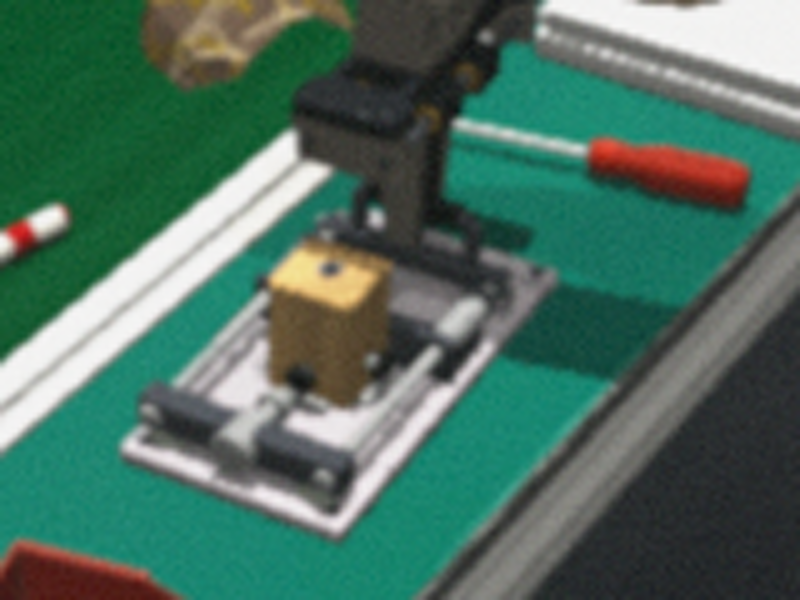

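The gripper is on the handle at (405,230), with the block in its nest at (330,320) and its first buffer facing the shoe at (300,380). The handle's home position is at TCP x = -80.4, so the line is at -114.4.

```bash
cat >> h.py <<'E'
def pull(tgt,r,c=None):
    c=tgt+3 if c is None else c
    for i in range(7):
        env.movel(P(c,0,47),r,rate=.04); env.pause(.15); p,_=st("cmd %.1f"%c)
        if abs(p[0]-tgt)<.5: break
        c+=(tgt-p[0])
    return c
E
python3 - <<'E'
from h import *
r=rot(180)
pull(-114.4,r); env.pause(.3); st()
import cv2
im,_=viewer.read_camera("side"); cv2.imwrite("pics/s2.png",cv2.resize(im[150:270,220:380,::-1],None,fx=5,fy=5,interpolation=2))
for c in("side","top"):
    viewer.read_camera(c)
    for n in("pointer","mark","shoe_face"): print(c,n,[(np.round((np.array(x["at"][:2])-o)@R*1e3,1),round(x["score"],2)) for x in tip_of(c,n)[:2]])
E
```

```text
cmd -111.4 t7.32 press xyz [-106.1    0.7   47. ] F [9.1 2.1 1.6] w14.2 g30.0
cmd -119.7 t7.83 press xyz [-111.8    0.8   46.9] F [14.   2.8  2.1] w13.8 g30.0
cmd -122.3 t8.22 press xyz [-113.5    0.8   46.9] F [16.7  3.1  1.6] w14.4 g30.0
cmd -123.2 t8.62 press xyz [-114.1    0.9   46.9] F [17.   3.4  2.3] w14.3 g30.0
 t8.93 press xyz [-114.1    0.9   46.9] F [16.9  2.6  2. ] w14.1 g30.0
side pointer [(array([-112.7,   66.5]), 0.72)]
side mark [(array([-116. ,   61.9]), 0.56)]
side shoe_face [(array([50. , -0.5]), 0.44)]
top pointer [(array([-109.9,   61.6]), 0.73), (array([ 301.2, -102.5]), 0.18)]
top mark [(array([-112.6,   67.2]), 0.8)]
top shoe_face [(array([52.6, -0.6]), 0.4)]
```

View pics/s2.png

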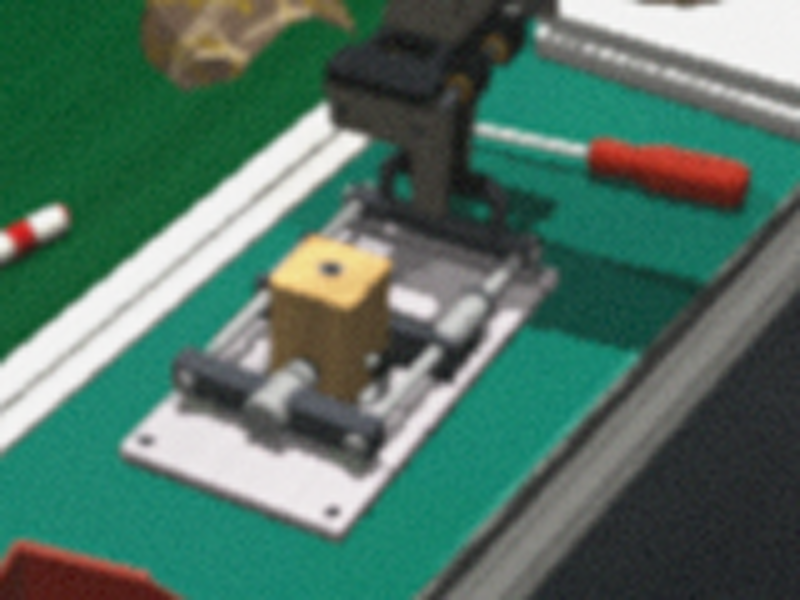

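The handle has moved about 33.7 mm. The pointer end at (540,270) is by the line, and the shoe is against the block at (305,375). I'll go slightly further to be centred, return it home, then feel the block's x position.

```bash
python3 - <<'E'
from h import *
r=rot(180)
env.movel(P(-124.3,0,47),r,rate=.03); env.pause(.4); st("line")
env.movel(P(-80.4,0,47),r,rate=.08); env.pause(.2); st("home")
effector.release(); st("rel")
env.movel(P(-80.4,0,120),r,rate=.2)
env.movel(P(19.6,0,120),r,rate=.2)
env.movel(P(19.6,0,53),r,rate=.15); st("over block")
effector.grasp(3); env.pause(.2); st("xgrasp")
effector.release(); env.pause(.1); st("rel")
import cv2
im,_=viewer.read_camera("side"); cv2.imwrite("pics/s3.png",cv2.resize(im[150:270,220:380,::-1],None,fx=5,fy=5,interpolation=2))
E
```

```text
line t10.03 press xyz [-114.8    0.9   46.9] F [18.3  2.4  2. ] w14.2 g30.0
home t10.93 press xyz [-80.6   0.   47. ] F [ 1.   0.9 -0.6] w14.1 g30.0
rel t12.12 press xyz [-80.4  -0.   47. ] F [-0.7  0.3 -0.1] w91.9 g0.0
over block t13.89 press xyz [18.8 -0.4 53.3] F [0.1 0.  0.3] w91.7 g0.0
xgrasp t14.79 press xyz [19.7 -0.1 53.2] F [0.1 0.8 2.6] w50.5 g3.0
rel t15.64 press xyz [19.6 -0.  53. ] F [ 0.4  0.3 -0.3] w92.1 g0.0
```

View pics/s3.png

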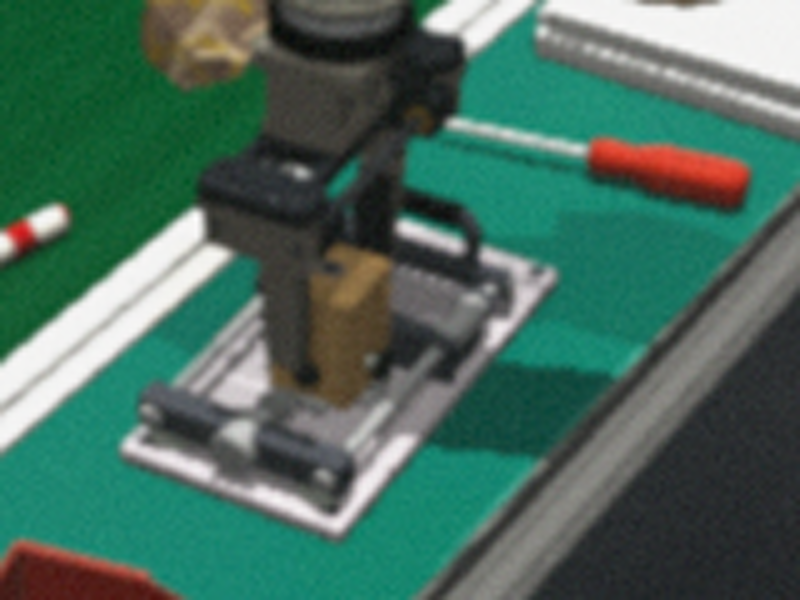

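The handle is home at (440,210), and the block at (350,320) has centre x of about 19.7. Next I grip it by its y faces and feel the lips to get the exact nest centre.

```bash
python3 - <<'E'
from h import *
r=rot(-90)
env.movel(P(19.6,0,110),rot(180),rate=.2)
env.reach(P(19.6,0,110),r); st("turned")
env.movel(P(19.6,0,51),r,rate=.15)
effector.grasp(15); st("ygrasp")
for x,y in((19.6,4),(19.6,-4),(19.6,0),(24,0),(17,0)):
    env.movel(P(x,y,51),r,rate=.06); env.pause(.1); st((x,y))
E
```

```text
turned t17.37 press xyz [ 19.5   0.5 109.3] F [-0.3  0.4 -0.2] w91.8 g0.0
ygrasp t18.61 press xyz [19.7 -0.5 51.3] F [ 1.3 -0.2  1.5] w50.2 g14.9
(19.6, 4) t18.96 press xyz [19.8  1.8 51.6] F [ 0.4 -5.3 -1.7] w50.0 g15.0
(19.6, -4) t19.34 press xyz [19.8 -2.4 51.1] F [-0.3  3.2  6. ] w50.1 g15.0
(19.6, 0) t19.69 press xyz [19.8  0.5 51.1] F [1.4 2.6 4. ] w49.7 g15.0
(24, 0) t20.04 press xyz [22.3  0.2 51.2] F [-3.   1.8  6.4] w50.1 g15.0
(17, 0) t20.41 press xyz [18.7 -0.2 51.3] F [5.9 0.4 3.2] w49.9 g15.0
```

```bash
python3 - <<'E'
from h import *
import cv2
r=rot(180)
env.movel(P(20.5,-.3,51),rot(-90),rate=.06); effector.grasp(20)
env.movel(P(20.5,-.3,105),rot(-90),rate=.15)
env.reach(P(20.7,-.3,105),r); env.pause(.2); st("turned")
env.movel(P(20.9,-.3,62),r,rate=.1); env.pause(.1); st(62)
im,_=viewer.read_camera("side"); cv2.imwrite("pics/s4.png",cv2.resize(im[150:270,220:380,::-1],None,fx=5,fy=5,interpolation=2))
for z in(57,54,51): env.movel(P(20.8,-.3,z),r,rate=.05); env.pause(.1); st(z)
E
```

```text
turned t22.82 press xyz [ 20.6  -0.2 104.8] F [-0.4  0.  -2. ] w50.0 g20.0
62 t23.50 press xyz [21.1 -0.9 62.6] F [ 0.6  0.  -2.1] w49.8 g20.0
57 t23.90 press xyz [20.8 -0.3 57. ] F [-0.7 -0.3 -1.4] w49.9 g20.0
54 t24.25 press xyz [20.8 -0.3 53.9] F [-0.4 -0.4 -1.2] w49.8 g20.0
51 t24.60 press xyz [20.8 -0.3 50.9] F [ 0.4 -0.9 -2.6] w50.0 g20.0
```

View pics/s4.png

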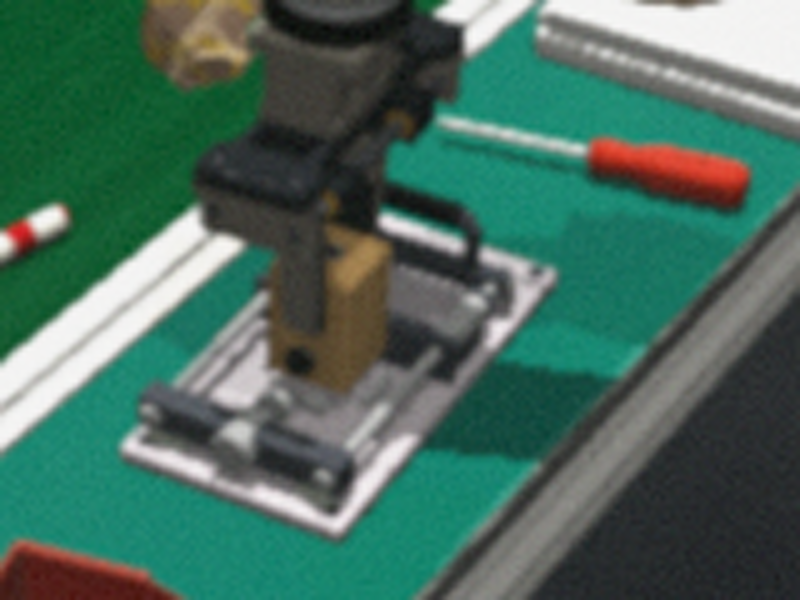

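The turned block is over the nest with the second buffer at (300,360) facing the shoe. It is lowering freely, so I continue down to contact.

```bash
python3 - <<'E'
from h import *
import cv2
r=rot(180)
for z in(50,49,48):
    env.movel(P(20.8,-.3,z),r,rate=.05); env.pause(.15); st(z)
    if env.sense()["wrist_force"][2]>1.5: break
effector.release(); st("rel")
env.movel(P(20.8,-.3,125),r,rate=.2); env.movel(P(-80.4,0,125),r,rate=.2); env.pause(.1)
im,_=viewer.read_camera("side"); cv2.imwrite("pics/s5.png",cv2.resize(im[150:270,220:380,::-1],None,fx=5,fy=5,interpolation=2))
for c in("side","top"):
    viewer.read_camera(c)
    for n in("block","pointer","buffer_second_tip","buffer_first_tip"): print(c,n,[(np.round((np.array(x["at"][:2])-o)@R*1e3,1),round(x["at"][2],3),round(x["score"],2)) for x in tip_of(c,n)[:2]])
E
```

```text
50 t25.00 press xyz [20.9 -0.8 50.7] F [0.1 0.  5.7] w49.9 g20.0
rel t25.76 press xyz [20.8 -0.3 50. ] F [-0.8 -0.7 -0.2] w92.1 g0.0
side block [(array([25.1,  1.9]), 0.012, 0.64), (array([308.1,  27.2]), -0.002, 0.23)]
side pointer [(array([-80.7,  65.2]), 0.012, 0.67)]
side buffer_second_tip [(array([59.1, -4.6]), 0.029, 0.46)]
side buffer_first_tip []
top block [(array([22.1,  0.8]), 0.01, 0.89)]
top pointer [(array([21.8, -2.9]), 0.01, 0.73)]
top buffer_second_tip []
top buffer_first_tip []
```

View pics/s5.png

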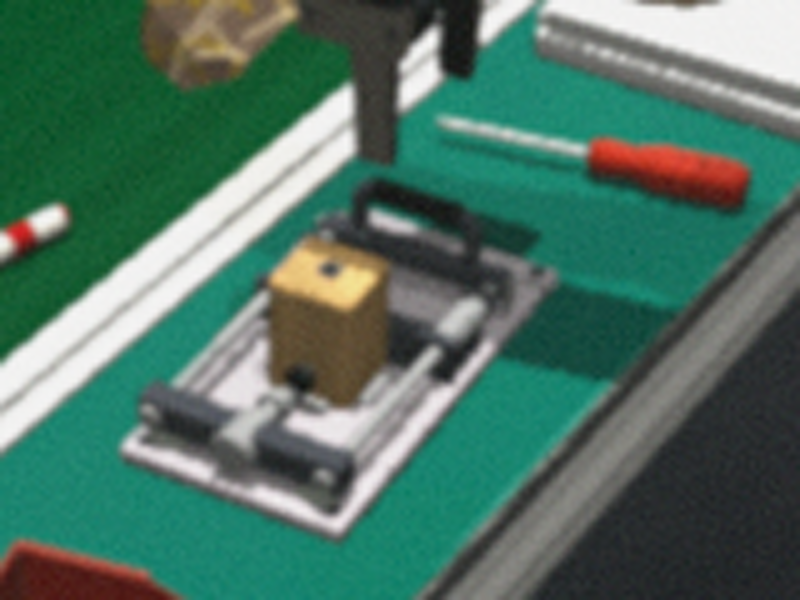

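The block stands in the nest exactly as at the start, top at (330,270), with the second buffer at (300,378) facing the shoe and the handle home. Final pull next.

```bash
python3 - <<'E'
from h import *
import cv2
r=rot(180)
env.movel(P(-80.4,0,47),r,rate=.12)
effector.grasp(30); st("grip"); env.movel(P(-78.9,0,47),r,rate=.05); env.pause(.1); st("home")
pull(-114.7,r,-121); env.pause(.4); st("line")
im,_=viewer.read_camera("side"); cv2.imwrite("pics/s6.png",cv2.resize(im[150:270,220:380,::-1],None,fx=5,fy=5,interpolation=2))
E
```

```text
grip t29.55 press xyz [-80.5   0.   47. ] F [0.2 0.1 0.2] w14.4 g30.0
home t29.90 press xyz [-80.5  -0.   47. ] F [-5.2  0.9  0. ] w14.1 g30.0
cmd -121.0 t31.25 press xyz [-112.8    0.8   46.9] F [15.5  2.4  1.4] w14.1 g30.0
cmd -122.9 t31.65 press xyz [-114.     0.9   46.9] F [17.2  3.4  2.1] w14.1 g30.0
cmd -123.6 t32.05 press xyz [-114.5    0.9   46.9] F [18.3  2.   2.5] w14.6 g30.0
line t32.45 press xyz [-114.5    0.9   46.9] F [17.6  2.3  2.6] w14.1 g30.0
```

View pics/s6.png

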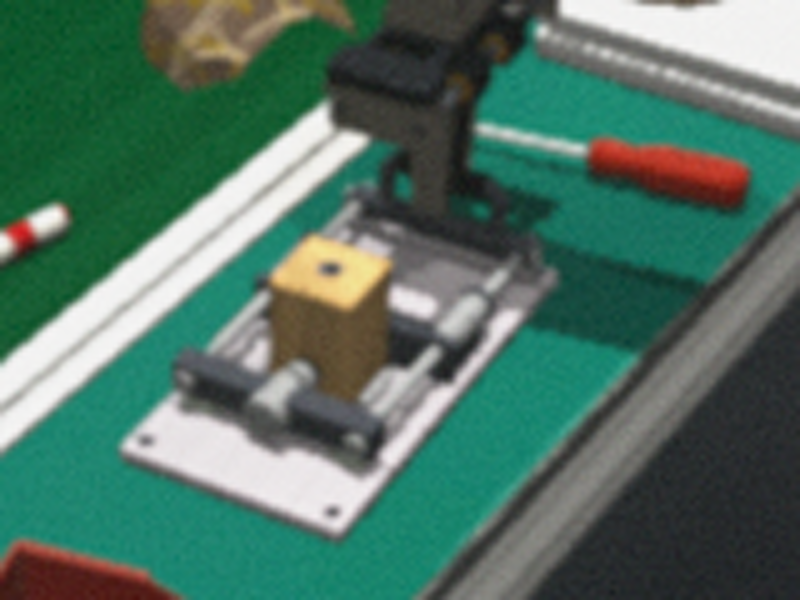

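The handle is held 34.0 mm from home with about 18 N on it, the expected load, and the shoe is on the second buffer at (305,375).

```bash
python3 - <<'E'
from station import workorder
print(workorder.finish_job())
E
```

```text
the job is handed in; nothing more can be done
None
```

I pressed both buffers and handed the job in at about 32 s of the 62 s limit, with the gripper still holding the handle 34 mm out, on the line, at about 18 N; the system returned no verdict.

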